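# Load a housing into the press fixture and set its foot with the lever

### The job

The press's lever has been left down: raise it fully, slide the carrier with its housing onto the rail from the rail's open end, housing first, until it is fully home against the end stop, and let go of it. Then lower the lever until the sprung foot bears on the housing with about 10 N, never beyond 20 N, and leave it so. Do not push the tub, screwdriver or brush about.

Things in the scene. Friction and masses are not known exactly. Their poses are not given: they have to be found in the camera images.
- fixture: Press fixture bolted to the bench, steel and grey paint. Origin: on the bench, straight below the foot's axis; z up. Base plate 12 mm thick, x -65 to 65, y -105 to 130 mm. A T-section rail runs along its y axis at x = 0: stem 26 mm wide, z 12 to 26 mm; cap 40 mm wide, z 26 to 32 mm. Behind the stop stands a column (x -31 to 31, y -95 to -50 mm).
- rail_end (a point): Tip of the rail's open end, round-nosed with a 2 mm bevel, mid-height of the cap, at (0, 130, 29) mm in the fixture frame; axes as the fixture. The carrier goes on from here, moving along the fixture's -y.
- rail_stop (a point): Middle of the face of the end stop, a dark block 56 mm wide and 52 mm high across the rail's other end, at (0, -30, 40) mm in the fixture frame. The carrier's front end meets this face when fully home.
- head: Grey press head on the column, fixed; its origin and axes are the fixture's. Its box spans x -38 to 38, y -98 to 32, z 135 to 190 mm; the ram's cap above it reaches 217 mm. On the axis x = y = 0 it carries a ram with a round, sprung, black rubber foot 36 mm across. The foot goes down 50 mm per rad of lever.
- press_axis (a point): Point on the foot's axis at (0, 0, 82) mm in the fixture frame, where the housing's top comes. With the lever fully up the foot's underside is 28 mm above it, plus or minus 7 mm: the foot's length is set anew each time and not reported, so find the first touch by feel. Its spring gives 2.5 N per mm from zero: 10 N is 4 mm of foot travel, 0.08 rad of lever, past first touch.
- lever (a joint): The press lever's angle in rad: 0 fully up (foot raised), growing as it is lowered, 0.9 fully down. It turns stiffly (free of the housing about 0.7 N m to lower, 7 N at the bar; some 1.2 N m to raise) and stays where it is left, also against the foot's spring up to about 18 N. Each newton on the foot adds 0.05 N m to the lever, 0.5 N at the bar.
- lever_pivot (a point): Point on the lever's axis, abreast of the middle of the grip bar, at (-108, 0, 165) mm in the fixture frame. Axes as the fixture; the lever turns about the fixture's x.
- lever_bar (a point): Middle of the lever's grip bar: black, round, 16 mm thick, 95 mm long, parallel to the fixture's x, from 53 to 148 mm in front (-x) of the foot's axis; free all round at its middle. It is 100 mm from lever_pivot: at joint value q it lies at fixture y = -100 cos(0.45 - q), z = 165 + 100 sin(0.45 - q) mm. It turns with the lever.
- carrier: Loose aluminium carrier, about 0.55 kg (0.45 to 0.7), standing on the bench. Origin: its underside; x along its length (-85 to 95 mm), 62 mm wide in y, z up; plate top 27 mm up. A round housing stands on its +x end, which goes onto the rail first: x then points along fixture -y. Home, its origin is at fixture y = 65 mm; resting on the rail it is 15 mm above the bench.
- carrier_slot (a point): Front mouth of the T-slot under the carrier, at carrier (95, 0, 12) mm; axes as the carrier. The slot runs its full length, open at both ends: 43 mm wide from 7 to 17 mm above the underside, 30 mm wide below that. On the rail it has 1.5 mm of play on each side and 4 mm in height (origin 15 to 19 mm above the bench).
- carrier_handle (a point): Middle of the carrier's handle, a dark steel block 36 mm long (carrier x), 24 mm wide (carrier y), from 27 to 72 mm above the carrier's underside; this point is at carrier (-40, 0, 50) mm. Axes as the carrier. The carrier's centre of mass is about 25 mm from it, towards the housing.
- part_top (a point): Centre of the flat top of the aluminium housing (56 mm across, 40 mm high), at carrier (65, 0, 67) mm. With the carrier home it lies under the foot, at fixture (0, 0, 82) mm.
- tub: Bystander: white plastic tub 110 x 140 x 60 mm, beyond the work. Origin at its underside.
- driver: Bystander: screwdriver 190 mm long with a yellow handle, lying on the bench between the robot and the fixture. Origin on the bench, x along it.
- brush: Bystander: wooden brush 200 mm long lying beyond the work. Origin on the bench, x along it.
Not all that is in view belongs to the job. Of the things that look like the carrier, take the one that is farthest to the robot's left at the start.

How it is judged:
By the outcome, as a careful person would: the job done as asked, in the order asked, and still so for the second after the job is handed in, with the robot touching nothing.
It also fails if it takes over 72 s, if anything falls off the work surface, if the arm or the gripper's body presses on something with over 40 N, if the wrist force passes 120 N, or if a joint passes its speed limit or range.

### The arm

A 6-joint arm with a two-finger parallel gripper is mounted at the origin on the work surface. World frame = base frame: x ahead of the robot, y to its left, z up, the work surface at z = 0. Lengths are in m, angles in rad, forces in N, time in s.
With the tool pointing down it reaches from about 0.375 to 0.9 m from the base axis. Payload 3.1 kg.
Tool frame: the origin (TCP) lies where the fingers leave the gripper's body, on its centre line; the fingertips stand 73 mm ahead of it and the grasp point (between the pads) lies 54 mm ahead of it; z points along the fingers, y is the line along which they close (so a half turn about z gives the same grasp; the last joint's range is limited). The gripper opens to 85 mm and grips with 20 to 120 N. Pads are 22 mm wide; open, the fingers measure 114 mm over their backs; the gripper's body (76 mm by 85 mm) begins 54 mm behind the grasp point. The pads swing forward as they close: fully open they stand 13 mm farther back than shut.
Start: joints at [-1.526, 0.527, 1.433, -0, 1.181, -0.178], TCP at [0.139, -0.609, 0.304] pointing down, gripper open.
Joint ranges: [-3.08, 3.08], [-0.75, 2.2], [0.22, 2.44], [-1.43, 4.57], [0, 2.65], [-2.85, 2.85]. Speed limits (rad/s): [2.79, 2.79, 3.14, 3.14, 3.14, 3.14].

### API

Orientations are given as a unit quaternion [x, y, z, w].
In Python, from station import manip gives the robot as it stands.
- The arm moves only by the tool step_arm, never from a script. Its argument "moves" is one flat list of numbers, 5 for each row, row after row: the opening, from 0 (shut) to 1 (fully open), then the shift along the world's x, y, z scaled (see below), then the turn about the world's z scaled (see below). In form: [fingers, x, y, z, yaw, fingers, x, y, z, yaw, ...]. A call has 1 to 12 rows; each row is the pose to reach, as a shift and turn from the pose commanded when the call began, turning the shorter way round; what a row does not reach only later rows make up. The controller multiplies each number of a shift by 200 mm and each number of a turn by pi rad. A row lasts 1/8 s, in which the tool goes at most 62.5 mm and 10.7 degrees, less where a joint would pass 70% of its speed; a pose out of reach is approached as far as the arm can. A call with a number of a shift or a turn outside -1 to 1 is refused whole. A call with a gripper value outside its range is refused whole. The fingers move at their own pace and stop on an object; "grip_force" is the grip in N (left out, the last holds). Time passes only in rows, so rows that repeat a pose let the fingers close. It gives the time, the measured TCP pose, the force, the opening and the grip force at its end, in the units of the state.
- manip.sense(): the state, without advancing time (a new reading comes with each control period).
- manip.snapshot(name): name is "scene" or "top"; returns a dict with "color" (400x640x3 uint8, blue, green, red), "z_map" (400x640 float32, m along the optical axis (not along the pixel's ray), 0 where there is no reading), "fovy" (degrees; the focal length in pixels is half the picture's height over the tangent of half this angle, whatever the lens; pixels are square), "cx", "cy" (the principal point, pixels), "R" (3x3) and "t" (3): a world point X has camera coordinates R X + t. Camera axes: x right, y down, z forward; pixel columns grow to the right and rows downward; lengths in m; the calibration is good to about 2 mm. A picture is of the moment at which its call begins.
- manip.sign_off(): hands the job in; it is judged then, once.
The state is a dict: "t": time; "q": joint angles; "qd": joint speeds; "tau": joint torques, N m; "tcp_pos": TCP position; "tool_rot": TCP orientation; "force": force on the tool from outside, world axes, zero at the start; "ft_torque": the same for the moment, N m; "finger_gap": opening from 0.0 (shut) to 1.0 (fully open); "gripper_force": force on a finger pad.
Only numpy, scipy, OpenCV 4.12 (cv2) and the standard library are available. Lean on these libraries where they do the work, as an engineer would, in place of code of your own. Each camera call takes 0.05 s, during which the arm holds its last target. There are 200 camera calls.

## Working session

There is one attempt and no reset: what is moved stays moved. The work goes in short steps, Python scripts to look and compute and a tool call to move; the robot and the scene stay as the last step left them, time stands still between calls to the robot, and variables do not carry over. Pictures are saved under pics/ and viewed, at most 10 in all, crops included, and the job is handed in when it is done.

Besides the shell and the picture viewer there is one more tool, called after ">>>" by a JSON object that holds its "fn" and its "kwargs". step_arm: Moves the arm, as the interface text tells. Its arguments: {"type":"object","properties":{"moves":{"type":"array","items":{"type":"number"}},"grip_force":{"type":"number"}},"required":["moves"]}

```bash
ls; mkdir -p pics; cat > h.py <<'E'
import numpy as np, cv2, pickle
from station import manip
def snap(n,tag):
    s=manip.snapshot(n); pickle.dump(s,open(f'{tag}.pkl','wb')); cv2.imwrite(f'pics/{tag}.png',s['color']); return s
def load(tag): return pickle.load(open(f'{tag}.pkl','rb'))
def cloud(s):
    h,w=s['z_map'].shape; f=h/2/np.tan(np.radians(s['fovy'])/2)
    v,u=np.mgrid[:h,:w]; z=s['z_map']
    P=np.stack([(u-s['cx'])/f*z,(v-s['cy'])/f*z,z],-1)
    return (P-s['t'])@np.asarray(s['R'])
def ray(s,u,v,z0):
    h=s['z_map'].shape[0]; f=h/2/np.tan(np.radians(s['fovy'])/2); R=np.asarray(s['R'])
    d=R.T@np.array([(u-s['cx'])/f,(v-s['cy'])/f,1]); c=-R.T@np.asarray(s['t'])
    return c+d*(z0-c[2])/d[2]
E
python3 - <<'E'
from h import *
for n in('scene','top'):
    s=snap(n,n+'0'); print(n,s['fovy'],s['cx'],s['cy'],-np.asarray(s['R']).T@s['t'],(s['z_map']>0).mean())
a=manip.sense(); print(a['t'],a['tcp_pos'],a['tool_rot'],a['force'])
E
```

```text
pics
scene 50.84741079149904 318.7690302358838 196.76596631549543 [1.08421533 0.4703031  0.75374329] 0.9961328125
top 48.12674055238661 315.75779703228466 204.01457491720356 [0.38761714 0.02403733 1.26553615] 0.995984375
0.1 [ 0.13870931 -0.60889354  0.30300706] [ 9.93742421e-01  1.11691608e-01  5.06260044e-05 -9.91301214e-04] [-0.01111517  0.30638615 -0.14745981]
```

View pics/scene0.png

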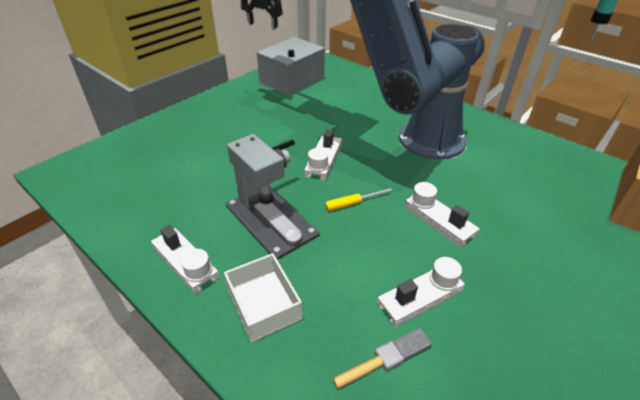

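View pics/top0.png

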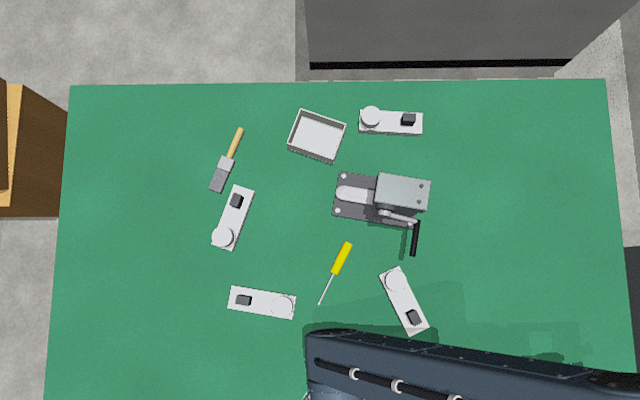

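The top view shows four look-alike carriers at pixels (233,217), (262,301), (403,300) and (391,121). The left direction is +y, so (233,217) is the likely one. The fixture is at (380,195), with its open end to the left and the lever at (414,238) on the robot's side.

```bash
cat > m.py <<'E'
from h import *
s=load('top0'); P=cloud(s); C=s['color'].astype(int); hsv=cv2.cvtColor(s['color'],cv2.COLOR_BGR2HSV)
u,v=np.meshgrid(np.arange(640),np.arange(400))
print('bench z',np.median(P[250:260,120:200,2]), 'left',P[217,233],P[301,262])
def box(a,b,c,d): return (u>=a)&(u<=b)&(v>=c)&(v<=d)
def info(name,m):
    q=P[m]; r=cv2.minAreaRect(q[:,:2].astype(np.float32)*1000); print(name,m.sum(),'mean',q.mean(0).round(4),'rect',np.round(r[0],1),np.round(r[1],1),round(r[2],1),'z',np.percentile(q[:,2],[5,50,95]).round(4))
for nm,b in (('A',box(200,260,175,260)),('B',box(220,302,280,325))):
    z=P[...,2]
    info(nm+' all',b&(z>.018)); info(nm+' plate',b&(z>.018)&(z<.035)); info(nm+' hous',b&(z>.06)&(hsv[...,2]>120)); info(nm+' hand',b&(z>.06)&(hsv[...,2]<100))
F=box(320,440,160,240); z=P[...,2]
info('head top',F&(z>.18)&(z<.197)); info('base',box(325,435,160,230)&(z>.006)&(z<.017)); info('cap',box(320,380,160,230)&(z>.027)&(z<.037))
L=box(395,425,215,262)&(z>.03); info('lever',L&(hsv[...,2]<60)); 
cv2.imwrite('pics/crop1.png',np.hstack([cv2.resize(s['color'][165:325,195:315],None,fx=3.2,fy=3.2,interpolation=2),cv2.resize(s['color'][160:270,325:445],None,fx=3.2,fy=4.6545,interpolation=2)[:512]]))
E
python3 m.py
```

```text
bench z -0.0005520150728071698 left [0.54277573 0.28438655 0.03023936] [0.31262949 0.20068389 0.02500306]
A all 1556 mean [0.541  0.2828 0.0597] rect [494.3 202.9] [416.5 185.9] 60.3 z [0.0207 0.0282 0.0715]
A plate 994 mean [0.5598 0.2833 0.0258] rect [560.4 315.3] [128.4 197.5] 70.6 z [0.0197 0.0259 0.0309]
A hous 378 mean [0.4854 0.2855 0.1488] rect [443.9 195.2] [332.5 138.8] 49.1 z [0.0623 0.0665 1.2655]
A hand 24 mean [0.5781 0.2659 0.0677] rect [583.8 269.7] [20.1 35.4] 68.5 z [0.0623 0.0683 0.0718]
B all 1562 mean [0.3107 0.1993 0.0514] rect [315.2 156.7] [108.9 282. ] 7.5 z [0.0229 0.0288 0.0713]
B plate 1004 mean [0.3127 0.2161 0.0267] rect [309.1 203.3] [180.9  62.1] 80.3 z [0.0225 0.0266 0.0316]
B hous 423 mean [0.3041 0.1522 0.1066] rect [316.6 137. ] [ 85.5 252.8] 13.5 z [0.0627 0.0669 0.0738]
B hand 14 mean [0.3193 0.2366 0.067 ] rect [318.3 244.7] [31.6 19.8] 79.1 z [0.061  0.0674 0.0721]
head top 1736 mean [ 0.5805 -0.1583  0.1889] rect [ 570.  -158.7] [130.8 103.2] 80.0 z [0.1848 0.189  0.1926]
base 1553 mean [ 0.5839 -0.0783  0.0113] rect [ 605.3 -110.2] [280.8 201.8] 87.8 z [0.0072 0.0113 0.0154]
cap 511 mean [ 0.6039 -0.0537  0.0313] rect [626.4 -28.9] [182.3  76.3] 51.8 z [0.0278 0.0313 0.0349]
lever 183 mean [ 0.4735 -0.1986  0.1279] rect [ 475.  -198.9] [14.5 92.9] 80.3 z [0.1242 0.1279 0.1314]
```

View pics/crop1.png

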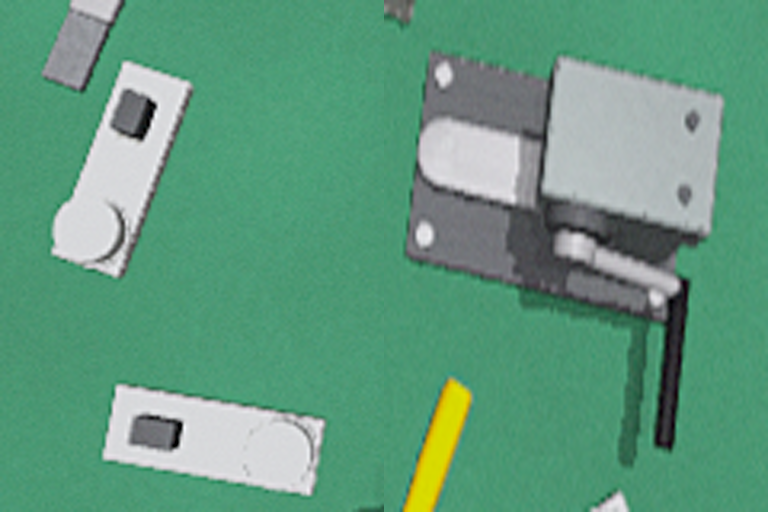

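The enlarged crop settles it. The carrier at (233,217) lies at y≈0.284, against 0.20 for (262,301), so it is the leftmost. Its handle is at the far end and the housing points towards the robot. The lever is down, with the bar at z≈0.128. Next I'll take accurate poses by ray casting on cleaned masks.

```bash
cat > m2.py <<'E'
from h import *
u,v=np.meshgrid(np.arange(640),np.arange(400))
def box(a,b,c,d): return (u>=a)&(u<=b)&(v>=c)&(v<=d)
def big(m):
    m=cv2.morphologyEx(m.astype(np.uint8),cv2.MORPH_CLOSE,np.ones((3,3)))
    n,l,st,_=cv2.connectedComponentsWithStats(m); k=1+np.argmax(st[1:,4]); return l==k
def rect(s,m,z0):
    c=cv2.findContours(m.astype(np.uint8),cv2.RETR_EXTERNAL,cv2.CHAIN_APPROX_NONE)[0][0][:,0]
    p=np.array([ray(s,a,b,z0)[:2]*1000 for a,b in c],np.float32); return cv2.minAreaRect(p),p
def pr(n,r): print(n,*[np.round(x,1) for x in r])
def run(tag):
    s=load(tag); P=cloud(s); z=P[...,2]; hsv=cv2.cvtColor(s['color'],cv2.COLOR_BGR2HSV); V=hsv[...,2]
    A=box(200,260,180,255); green=(hsv[...,1]>90)&(hsv[...,0]>50)&(hsv[...,0]<90)
    hd=big(A&(z>.064)&(z<.08)&(V<110)&~green); r,p=rect(s,hd,.072); pr('handle top',r)
    ho=big(A&(z>.056)&(z<.08)&(V>140)&~green); r,p=rect(s,ho,.067); pr('housing',r); pr('  circ',[*cv2.minEnclosingCircle(p)])
    pl=big(A&(z>.014)&(z<.04)&(V>140)&~green); r,p=rect(s,pl,.027); pr('plate',r)
    H=big(box(365,440,165,220)&(z>.175)&(z<.2)); r,p=rect(s,H,.190); pr('head',r)
    K=big(box(330,380,165,225)&(z>.022)&(z<.04)&(V>130)); r,p=rect(s,K,.032); pr('railcap',r)
    L=big(box(400,428,215,262)&(z>.1)&(V<70)); r,p=rect(s,L,np.median(z[L])); pr('bar',r); print(np.median(z[L]))
    B=box(325,445,165,230)&(z>.004)&(z<.02)&(V>170)
    n,l,st,c=cv2.connectedComponentsWithStats(B.astype(np.uint8))
    for k in range(1,n):
        if st[k,4]>8: print('bolt',c[k].round(1),st[k,4],ray(s,*c[k],.014).round(4))
run('top0')
E
python3 m2.py
```

```text
handle top [583.6 270.1] [23.  35.7] 69.5
housing [485.9 307.1] [54.  53.5] 63.7
  circ [486.1 306.5] 28.5
plate [541.6 286.7] [ 63.7 180. ] 70.5
head [ 568.9 -157.2] [130.3 104.1] 79.7
railcap [603.3 -53.2] [103.1  39.6] 79.8
bar [ 474.7 -198.6] [15.6 92.3] 80.9
0.1279455361058208
bolt [343.2 175.4] 19 [ 0.662  -0.0251  0.014 ]
bolt [336.9 210. ] 20 [ 0.5624 -0.006   0.014 ]
```

>>> {"fn": "step_arm", "kwargs": {"moves": [1,0.8,1,0,-0.128,1,0.8,1,0,-0.128,1,0.8,1,0,-0.128,1,0.8,1,0,-0.128,1,0.8,1,0,-0.128], "grip_force": 60}}

```text
t: 0.72
tcp_pos: [0.3003, -0.4053, 0.3035]
tool_rot: [0.996, -0.086, -0.001, -0.002]
force: [1.0, 0.0, -0.2]
finger_gap: 1.005
gripper_force: 0.0
```

>>> {"fn": "step_arm", "kwargs": {"moves": [1,0.86,1,-0.2,0,1,0.86,1,-0.2,0,1,0.86,1,-0.2,0,1,0.86,1,-0.2,0,1,0.86,1,-0.2,0,1,0.86,1,-0.2,0,1,0.86,1,-0.2,0]}}

```text
t: 1.6
tcp_pos: [0.4702, -0.211, 0.264]
tool_rot: [0.996, -0.09, -0.0, 0.0]
force: [-0.6, -0.2, 0.1]
finger_gap: 1.002
gripper_force: 0.0
```

>>> {"fn": "step_arm", "kwargs": {"moves": [1,0,0.05,-0.1,0,1,0,0.05,-0.3,0,1,0,0.05,-0.44,0,1,0,0.05,-0.44,0,0,0,0.05,-0.44,0,0,0,0.05,-0.44,0,0,0,0.05,-0.44,0,0,0,0.05,-0.44,0,0,0,0.05,-0.44,0,0,0,0.05,-0.44,0]}}

```text
t: 2.85
tcp_pos: [0.4711, -0.1988, 0.1766]
tool_rot: [0.996, -0.089, 0.001, -0.0]
force: [0.4, 3.1, 6.2]
finger_gap: 0.164
gripper_force: 58.5
```

>>> {"fn": "step_arm", "kwargs": {"moves": [0,-0.003,-0.015,0.034,0,0,-0.005,-0.027,0.07,0,0,-0.007,-0.036,0.106,0,0,-0.008,-0.044,0.143,0,0,-0.009,-0.048,0.18,0,0,-0.009,-0.049,0.218,0,0,-0.009,-0.048,0.255,0,0,-0.008,-0.044,0.292,0,0,-0.007,-0.036,0.329,0,0,-0.005,-0.027,0.366,0,0,-0.003,-0.015,0.4,0,0,0,0,0.435,0]}}

```text
t: 4.35
tcp_pos: [0.4706, -0.2012, 0.2629]
tool_rot: [0.996, -0.088, -0.0, 0.002]
force: [1.2, -7.8, -15.3]
finger_gap: 0.155
gripper_force: 58.5
```

>>> {"fn": "step_arm", "kwargs": {"moves": [0,0,0,0.01,0,0,0,0,0.02,0,0,0,0,0.02,0]}}

```text
t: 4.72
tcp_pos: [0.4708, -0.1999, 0.2669]
tool_rot: [0.996, -0.089, 0.0, 0.001]
force: [3.8, -3.4, -13.4]
finger_gap: 0.163
gripper_force: 58.7
```

>>> {"fn": "step_arm", "kwargs": {"moves": [0,0,0.01,0.01,0,0,0,0.015,0.02,0,0,0,0.015,0.02,0,0,0,0.015,0.02,0]}}

```text
t: 5.22
tcp_pos: [0.471, -0.1982, 0.2705]
tool_rot: [0.996, -0.089, 0.001, 0.002]
force: [3.8, -7.9, -16.8]
finger_gap: 0.164
gripper_force: 59.9
```

```bash
cat > m3.py <<'E'
from h import *
s=snap('scene','scene1'); cv2.imwrite('pics/c2.png',cv2.resize(s['color'][110:260,215:335],None,fx=4,fy=4,interpolation=2)); print(manip.sense()['force'],manip.sense()['tcp_pos'])
E
python3 m3.py
```

```text
[  3.52513587  -8.39095336 -17.32151404] [ 0.47104769 -0.19816616  0.27054362]
```

View pics/c2.png

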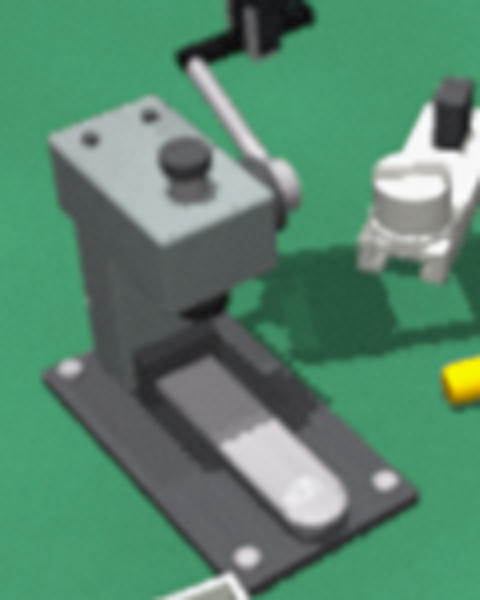

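The lever is up and the bar is in the fingers at crop (230,40). The foot at (203,300) is clear of the rail. I'll nudge it further to feel for the upper stop.

>>> {"fn": "step_arm", "kwargs": {"moves": [0,0.002,0.01,0.015,0,0,0.003,0.015,0.03,0,0,0.003,0.015,0.03,0]}}

```text
t: 5.65
tcp_pos: [0.4712, -0.1977, 0.2711]
tool_rot: [0.996, -0.088, -0.001, 0.004]
force: [9.0, -22.2, -54.5]
finger_gap: 0.16
gripper_force: 60.2
```

>>> {"fn": "step_arm", "kwargs": {"moves": [0,-0.002,-0.008,-0.018,0,0,-0.002,-0.008,-0.018,0,1,-0.002,-0.008,-0.018,0,1,-0.002,-0.008,-0.018,0,1,-0.002,-0.008,-0.018,0,1,-0.002,-0.008,-0.018,0,1,-0.002,-0.008,0.2,0,1,-0.002,-0.008,0.5,0,1,-0.1,-0.008,0.5,0]}}

```text
t: 6.78
tcp_pos: [0.4539, -0.1963, 0.3822]
tool_rot: [0.996, -0.088, 0.006, 0.003]
force: [-0.2, 0.4, -0.6]
finger_gap: 0.998
gripper_force: 0.0
```

```bash
cat > m4.py <<'E'
from m2 import *
for n,t in(('scene','scene2'),('top','top2')):
    s=snap(n,t); P=cloud(s); z=P[...,2]; x,y=P[...,0],P[...,1]
    m=(x>.40)&(x<.53)&(y>-.26)&(y<-.15)&(z>.15)&(z<.235)&(s['color'].max(-1)<70)
    q=P[big(m)]; print(n,len(q),q.mean(0).round(4),np.percentile(q[:,2],[2,50,98]).round(4))
E
python3 m4.py | tail -2
```

```text
scene 175 [ 0.4805 -0.1939  0.2123] [0.2047 0.213  0.2175]
top 84 [ 0.5043 -0.2037  0.2148] [0.2109 0.2151 0.218 ]
```

>>> {"fn": "step_arm", "kwargs": {"moves": [1,0.3,1,0,-0.056,1,0.3,1,0,-0.056,1,0.3,1,0,-0.056,1,0.3,1,0,-0.056]}}

```text
t: 7.38
tcp_pos: [0.5116, 0.0084, 0.3761]
tool_rot: [0.985, -0.175, -0.001, -0.001]
force: [-0.4, -1.6, -0.5]
finger_gap: 1.003
gripper_force: 0.0
```

>>> {"fn": "step_arm", "kwargs": {"moves": [0.7,0.35,1,-0.6,0,0.7,0.35,1,-0.6,0,0.7,0.35,1,-0.6,0,0.7,0.35,1,-0.6,0,0.7,0.35,1,-0.6,0]}}

```text
t: 8.0
tcp_pos: [0.5802, 0.2082, 0.2528]
tool_rot: [0.985, -0.174, -0.003, 0.001]
force: [-0.4, -0.7, 1.3]
finger_gap: 0.696
gripper_force: 0.0
```

```bash
python3 -c "
from h import *
a=manip.sense();print(a['t'],a['tcp_pos'],a['tool_rot'],a['q'])"
```

```text
8.0 [0.58022545 0.20824479 0.25282592] [ 9.84735140e-01 -1.74029209e-01 -3.17416537e-03  6.80984734e-04] [1.63234113e-01 5.77193275e-01 1.50088853e+00 9.36181086e-04
 1.06995169e+00 2.08341983e+00]
```

>>> {"fn": "step_arm", "kwargs": {"moves": [0.7,0,0.31,-0.3,0,0.7,0,0.31,-0.46,0,0.7,0,0.31,-0.46,0,0.7,0,0.31,-0.46,0]}}

```text
t: 8.5
tcp_pos: [0.5822, 0.2662, 0.1662]
tool_rot: [0.984, -0.177, 0.001, -0.0]
force: [2.0, 0.1, -0.7]
finger_gap: 0.703
gripper_force: 0.0
```

>>> {"fn": "step_arm", "kwargs": {"moves": [0.7,0.005,0.015,-0.15,0,0.7,0.005,0.015,-0.305,0,0.7,0.005,0.015,-0.305,0,0,0.005,0.015,-0.305,0,0,0.005,0.015,-0.305,0,0,0.005,0.015,-0.305,0,0,0.005,0.015,-0.305,0,0,0.005,0.015,-0.305,0], "grip_force": 100}}

```text
t: 9.5
tcp_pos: [0.5842, 0.2705, 0.1067]
tool_rot: [0.984, -0.176, 0.003, -0.001]
force: [1.5, 1.0, 6.7]
finger_gap: 0.269
gripper_force: 98.9
```

>>> {"fn": "step_arm", "kwargs": {"moves": [0,0,0,0.2,0,0,0,0,0.4,0,0,0.05,-0.1,0.4,0.055,0,0.1,-0.2,0.4,0.11,0,0.15,-0.3,0.4,0.165,0,0.2,-0.4,0.4,0.22,0,0.25,-0.5,0.4,0.275,0,0.29,-0.573,0.4,0.33,0,0.29,-0.573,0.4,0.385,0,0.29,-0.573,0.4,0.44,0,0.29,-0.573,0.4,0.5,0,0.29,-0.573,0.4,0.555]}}

```text
t: 11.0
tcp_pos: [0.6393, 0.1553, 0.1832]
tool_rot: [0.766, 0.642, -0.001, -0.001]
force: [-0.2, -0.7, -5.5]
finger_gap: 0.269
gripper_force: 99.6
```

>>> {"fn": "step_arm", "kwargs": {"moves": [0,0,0,-0.15,0,0,0,0,-0.3,0,0,0,0,-0.3,0,0,0,0,-0.3,0]}}

```text
t: 11.5
tcp_pos: [0.6406, 0.1555, 0.1245]
tool_rot: [0.768, 0.64, 0.0, 0.0]
force: [0.5, -0.9, -4.2]
finger_gap: 0.27
gripper_force: 99.3
```

```bash
cat > m5.py <<'E'
from m2 import *
import sys
tag=sys.argv[1]
a=manip.sense(); print(a['tcp_pos'],a['tool_rot'],a['force'],a['ft_torque'])
s=snap('top','t'+tag); c=snap('scene','s'+tag)
cv2.imwrite(f'pics/c{tag}.png',np.hstack([cv2.resize(s['color'][140:240,250:400],None,fx=2.6,fy=4,interpolation=2),cv2.resize(c['color'][150:310,220:380],None,fx=2.5,fy=2.5,interpolation=2)]))
E
python3 m5.py 3 | tail -1
```

```text
[0.6406404  0.15547262 0.1244647 ] [7.68233944e-01 6.40169120e-01 2.61308016e-04 1.92802895e-04] [ 0.5260682  -0.88058883 -4.2244168 ] [ 0.14542065 -0.1148433  -0.02217454]
```

View pics/c3.png

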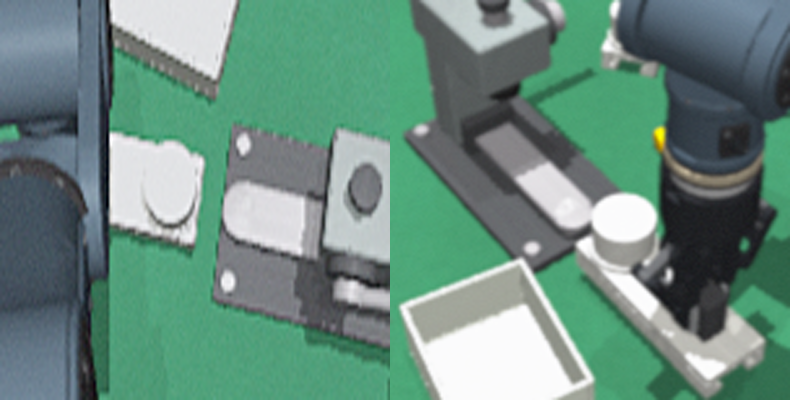

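The top crop shows the held carrier at left, with its housing at crop (170,185), lined up with the rail nose at (230,210). The gripper holds the handle, and the lifted weight of about 5.5 N is right. Next I'll measure the alignment.

```bash
cat > m6.py <<'E'
from m2 import *
import sys
yaw=np.radians(-10.3); ex=np.array([np.cos(yaw),np.sin(yaw)]); ey=np.array([-ex[1],ex[0]]); O=np.array([590,-129.5])
def loc(p): d=np.atleast_2d(p)-O; return np.c_[d@ex,d@ey]
def sides(q,lo,hi):  # midline of a strip in fixture coords, per y-slice
    L=[]
    for y in np.arange(lo,hi,6):
        k=q[(abs(q[:,1]-y)<3)]
        if len(k)>1 and np.ptp(k[:,0])>10: L.append((y,k[:,0].min(),k[:,0].max()))
    L=np.array(L)
    if len(L)<2: print('  few'); return
    for nm,w in(('lo',L[:,1]),('hi',L[:,2]),('mid',(L[:,1]+L[:,2])/2)):
        f=np.polyfit(L[:,0],w,1); print('   ',nm,'at mid',np.median(w).round(2),'slope deg',np.degrees(f[0]).round(2))
    print('    y range',L[0,0],L[-1,0])
def meas(tag,name,b1,b2):
    s=load(tag); P=cloud(s); z=P[...,2]; hsv=cv2.cvtColor(s['color'],cv2.COLOR_BGR2HSV); V=hsv[...,2]
    green=(hsv[...,1]>90)&(hsv[...,0]>50)&(hsv[...,0]<90); X=loc(P[...,:2].reshape(-1,2)*1000).reshape(400,640,2)
    K=big(box(*b1)&(z>.022)&(z<.04)&(V>110)&~green&(abs(X[...,0])<30)&(X[...,1]<135)); r,p=rect(s,K,.032); p=loc(p); print(name,'rail tip y',p[:,1].max().round(1)); sides(p,40,108)
    pl=box(*b2)&(z>.033)&(z<.06)&(V>120)&~green&(abs(X[...,0])<50); print('  plate z',np.median(z[pl]).round(4))
    ho=big(box(*b2)&(z>.07)&(z<.1)&(V>120)&~green&(abs(X[...,0])<50)); zt=np.median(z[ho]); print('  housing z',zt.round(4))
    r,p=rect(s,ho,zt); c,rad=cv2.minEnclosingCircle(p); print('  housing',loc(c).round(1),round(rad,1))
    pl=big(pl); r,p=rect(s,pl,.044); p=loc(p); print('  plate front y',p[:,1].min().round(1)); sides(p,p[:,1].min()+6,p[:,1].max()-4)
if __name__=='__main__': meas('t'+sys.argv[1],'top',(330,380,165,225),(285,345,160,215))
E
python3 m6.py 3|grep -A99 ^top
```

```text
top rail tip y 130.3
    lo at mid -19.67 slope deg 0.22
    hi at mid 18.75 slope deg 0.25
    mid at mid -0.56 slope deg 0.24
    y range 40.0 106.0
  plate z 0.0443
  housing z 0.0842
  housing [[ -4.  185.5]] 28.3
  plate front y 155.7
    lo at mid -33.23 slope deg 3.8
    hi at mid 26.75 slope deg 4.12
    mid at mid -3.22 slope deg 3.96
    y range 161.68123390181108 251.68123390181108
```

```bash
cat > m7.py <<'E'
from m6 import *
tag=sys.argv[1]
for cam in 'ts':
    s=load(cam+tag); P=cloud(s); z=P[...,2]; hsv=cv2.cvtColor(s['color'],cv2.COLOR_BGR2HSV)
    nog=~((hsv[...,1]>90)&(hsv[...,0]>50)&(hsv[...,0]<90)); X=loc(P[...,:2].reshape(-1,2)*1000).reshape(400,640,2)
    for nm,m,st in (('rail',(z>.024)&(z<.04)&(X[...,1]<128)&(X[...,1]>36)&(abs(X[...,0])<26),12),('plate',(z>.037)&(z<.052)&(X[...,1]>140)&(X[...,1]<345)&(abs(X[...,0])<48),12)):
        q=X[m&nog]
        print(cam,nm,[(y+st//2,*np.percentile(k[:,0],[1.5,98.5]).round(1)) for y in range(int(q[:,1].min()),int(q[:,1].max()),st) if len(k:=q[(q[:,1]>=y)&(q[:,1]<y+st)])>12])
    h=X[(z>.078)&(z<.092)&(X[...,1]>140)&(X[...,1]<230)&(abs(X[...,0])<48)&(hsv[...,2]>120)&nog]
    c,r=cv2.minEnclosingCircle(h.astype(np.float32)); print(cam,'housing',np.round(c,1),round(r,1),'med',np.median(h,0).round(1))
E
python3 m7.py 3|grep -E '^[ts] '|sed 's/np.float[0-9]*//g'
```

```text
t rail [(42, (-20.7), (18.8)), (54, (-20.7), (17.6)), (66, (-20.2), (18.5)), (78, (-19.3), (18.4)), (90, (-19.9), (18.4)), (102, (-20.5), (17.9)), (114, (-18.9), (18.9)), (126, (-14.1), (13.9))]
t plate [(161, (-33.8), (25.9)), (173, (-34.6), (13.6)), (209, (-34.6), (26.5)), (221, (-34.0), (25.5)), (233, (-34.0), (26.3)), (245, (-34.0), (26.0)), (257, (-4.8), (26.6))]
t housing [ -3.9 186.1] 27.8 med [ -3.6 186.1]
s rail [(42, (-16.7), (22.9)), (54, (-16.9), (22.8)), (66, (-16.8), (23.6)), (78, (-17.5), (23.4)), (90, (-15.8), (23.2)), (102, (-16.3), (23.1)), (114, (-16.0), (22.5)), (126, (-9.7), (18.8))]
s plate [(161, (15.6), (31.5)), (173, (21.7), (31.9)), (185, (28.0), (32.0)), (197, (-27.4), (31.8)), (209, (-16.4), (31.8)), (221, (-0.2), (32.8)), (233, (-13.1), (31.7)), (245, (9.1), (32.5)), (257, (14.9), (31.8)), (269, (14.8), (33.2)), (281, (16.7), (32.4)), (293, (-30.1), (31.9)), (305, (-30.2), (31.6)), (317, (-28.7), (32.1)), (329, (-28.6), (32.4)), (341, (-27.3), (32.3))]
s housing [  1.1 187.4] 28.5 med [  2.9 190.3]
```

>>> {"fn": "step_arm", "kwargs": {"moves": [0,0.013,-0.003,0,0,0,0,-0.076,0,0,0,0,-0.076,0,0,0,0,-0.076,0,0]}}

```text
t: 12.1
tcp_pos: [0.6403, 0.1398, 0.124]
tool_rot: [0.769, 0.64, 0.0, -0.0]
force: [-0.1, -0.5, -4.9]
finger_gap: 0.267
gripper_force: 99.4
```

>>> {"fn": "step_arm", "kwargs": {"moves": [0,-0.009,-0.049,0,0,0,-0.018,-0.098,0,0,0,-0.023,-0.123,0,0,0,-0.027,-0.148,0,0,0,-0.027,-0.148,0,0]}}

```text
t: 12.72
tcp_pos: [0.6349, 0.1101, 0.1239]
tool_rot: [0.768, 0.64, -0.0, -0.0]
force: [-0.3, -0.6, -5.5]
finger_gap: 0.266
gripper_force: 99.4
```

No contact force, and the front is about 21 mm onto the rail.

>>> {"fn": "step_arm", "kwargs": {"moves": [0,-0.011,-0.059,0,0,0,-0.022,-0.118,0,0,0,-0.033,-0.177,0,0,0,-0.044,-0.236,0,0,0,-0.054,-0.295,0,0,0,-0.054,-0.295,0,0]}}

```text
t: 13.48
tcp_pos: [0.6241, 0.0504, 0.124]
tool_rot: [0.769, 0.639, -0.0, 0.0]
force: [0.5, 0.7, -5.8]
finger_gap: 0.271
gripper_force: 99.4
```

```bash
python3 m5.py 4|tail -1
```

```text
[0.62410049 0.05036001 0.12395551] [ 7.68806279e-01  6.39481746e-01 -4.25242291e-05  2.29704352e-05] [ 0.54026665  0.69393984 -5.79574382] [ 0.18931154 -0.01736056  0.0278676 ]
```

View pics/c4.png

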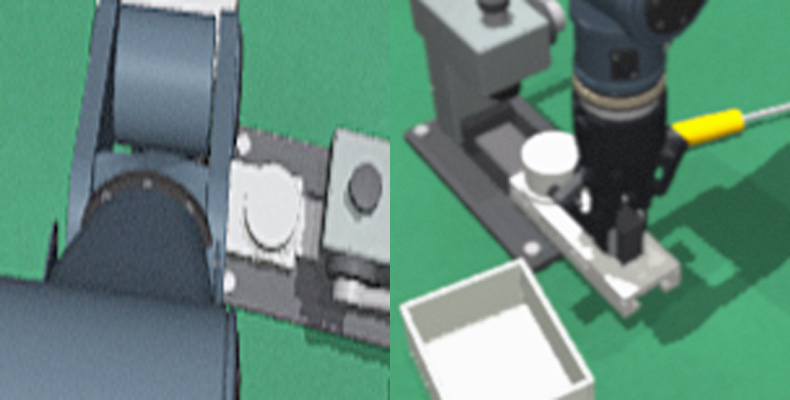

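The carrier is on the rail at top crop (265,210) and sliding freely. I'll carry on.

>>> {"fn": "step_arm", "kwargs": {"moves": [0,-0.011,-0.059,0,0,0,-0.022,-0.118,0,0,0,-0.033,-0.177,0,0,0,-0.044,-0.236,0,0,0,-0.054,-0.295,0,0,0,-0.062,-0.335,0,0,0,-0.062,-0.335,0,0]}}

```text
t: 14.45
tcp_pos: [0.6117, -0.0162, 0.1239]
tool_rot: [0.769, 0.64, 0.0, -0.0]
force: [-0.4, -0.4, -4.3]
finger_gap: 0.27
gripper_force: 99.4
```

>>> {"fn": "step_arm", "kwargs": {"moves": [0,-0.002,-0.01,0,0,0,-0.004,-0.02,0,0,0,-0.005,-0.03,0,0,0,-0.007,-0.04,0,0,0,-0.007,-0.04,0,0]}}

```text
t: 15.08
tcp_pos: [0.6103, -0.0235, 0.1239]
tool_rot: [0.768, 0.64, -0.0, -0.0]
force: [-0.2, -0.1, -5.7]
finger_gap: 0.271
gripper_force: 99.4
```

>>> {"fn": "step_arm", "kwargs": {"moves": [0,-0.001,-0.008,0,0,0,-0.003,-0.015,0,0,0,-0.004,-0.02,0,0,0,-0.005,-0.025,0,0,0,-0.005,-0.025,0,0]}}

```text
t: 15.7
tcp_pos: [0.6095, -0.0273, 0.1242]
tool_rot: [0.768, 0.64, 0.001, -0.0]
force: [0.2, 4.3, -3.0]
finger_gap: 0.268
gripper_force: 99.8
```

>>> {"fn": "step_arm", "kwargs": {"moves": [0,-0.001,-0.006,0,0,0,-0.002,-0.012,0,0,0,-0.002,-0.012,-0.006,0,0,-0.002,-0.012,-0.012,0,0,-0.002,-0.012,-0.014,0,0,-0.002,-0.012,-0.014,0]}}

```text
t: 16.45
tcp_pos: [0.6095, -0.0276, 0.1221]
tool_rot: [0.768, 0.64, 0.002, -0.001]
force: [2.1, 12.6, 1.8]
finger_gap: 0.271
gripper_force: 100.2
```

>>> {"fn": "step_arm", "kwargs": {"moves": [0.7,0,0,0,0,0.7,0,0,0,0,0.7,0,0,0,0,0.7,0,0,0.1,0,0.7,0,0,0.4,0,0.7,0,0,0.7,0,0.7,0,0,1,0,0.7,0,0,1,0,0.7,0,0,1,0]}}

```text
t: 17.58
tcp_pos: [0.6083, -0.031, 0.3209]
tool_rot: [0.768, 0.64, -0.0, -0.0]
force: [-0.5, -0.7, -0.6]
finger_gap: 0.703
gripper_force: 0.0
```

```bash
cat > m8.py <<'E'
from m6 import *
a=manip.sense(); print('#',a['t'],a['tcp_pos'],a['tool_rot'],a['force'])
s=snap('top','t8'); c=snap('scene','s8')
P=cloud(c); z=P[...,2]; X=loc(P[...,:2].reshape(-1,2)*1000).reshape(400,640,2)
k=(z>.037)&(z<.05)&(abs(X[...,0])<40)&(X[...,1]>20)&(X[...,1]<175)&(c['color'].max(-1)>120)
print('# rear y',np.percentile(X[k][:,1],[98,99.5]), 'plate z',np.median(z[k]))
cv2.imwrite('pics/c8.png',cv2.resize(c['color'][120:270,210:340],None,fx=4,fy=4,interpolation=2))
E
python3 m8.py|grep '#'
```

```text
# 17.575 [ 0.60832454 -0.03104882  0.32085733] [ 7.68424234e-01  6.39940677e-01 -2.95340774e-04 -1.95798069e-04] [-0.47451092 -0.69227562 -0.63965601]
# rear y [151.94716283 152.95559255] plate z 0.04248818505689714
```

View pics/c8.png

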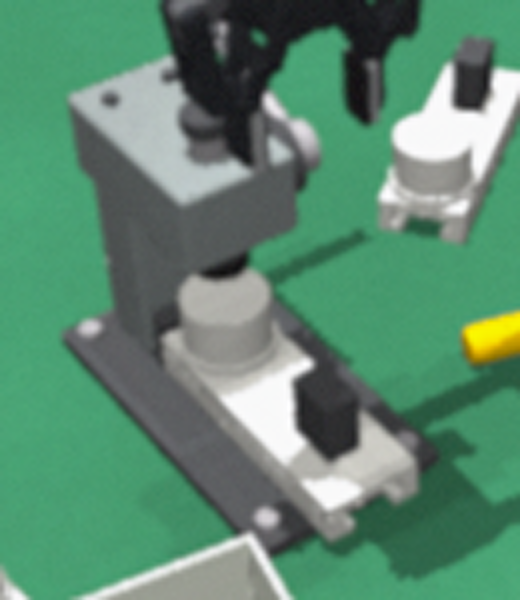

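The carrier sits against the stop at crop (165,345), with the housing under the foot at (225,265) and the gripper clear. Next is the lever.

>>> {"fn": "step_arm", "kwargs": {"moves": [1,0,0,0.2,-0.05,1,-0.3,-0.1,0.2,-0.1,1,-0.5,-0.3,0.2,-0.15,1,-0.68,-0.5,0.2,-0.2,1,-0.68,-0.7,0.2,-0.25,1,-0.68,-0.83,0.2,-0.3,1,-0.68,-0.83,0.2,-0.36,1,-0.68,-0.83,0.2,-0.42,1,-0.68,-0.83,0.2,-0.47,1,-0.68,-0.83,0.2,-0.5,1,-0.68,-0.83,0.2,-0.5,1,-0.68,-0.83,0.2,-0.5], "grip_force": 60}}

```text
t: 19.18
tcp_pos: [0.4727, -0.1967, 0.3601]
tool_rot: [0.996, -0.09, -0.001, -0.001]
force: [-0.4, -0.5, -0.0]
finger_gap: 1.001
gripper_force: 0.0
```

>>> {"fn": "step_arm", "kwargs": {"moves": [1,-0.007,-0.008,-0.25,0,1,-0.007,-0.008,-0.47,0,1,-0.007,-0.008,-0.47,0,0,-0.007,-0.008,-0.47,0,0,-0.007,-0.008,-0.47,0,0,-0.007,-0.008,-0.47,0,0,-0.007,-0.008,-0.47,0,0,-0.007,-0.008,-0.47,0,0,-0.007,-0.008,-0.47,0]}}

```text
t: 20.3
tcp_pos: [0.4718, -0.1987, 0.2681]
tool_rot: [0.996, -0.091, 0.001, 0.001]
force: [-0.6, 0.3, 7.3]
finger_gap: 0.162
gripper_force: 58.5
```

>>> {"fn": "step_arm", "kwargs": {"moves": [0,-0.002,-0.012,-0.027,0,0,-0.004,-0.022,-0.055,0,0,-0.006,-0.031,-0.084,0,0,-0.007,-0.038,-0.113,0,0,-0.008,-0.044,-0.143,0,0,-0.009,-0.047,-0.173,0,0,-0.009,-0.047,-0.173,0]}}

```text
t: 21.18
tcp_pos: [0.4702, -0.2079, 0.2334]
tool_rot: [0.996, -0.091, 0.001, 0.0]
force: [-0.7, 0.3, 6.9]
finger_gap: 0.162
gripper_force: 62.4
```

>>> {"fn": "step_arm", "kwargs": {"moves": [0,0,-0.001,-0.01,0,0,0,-0.001,-0.02,0,0,0,-0.001,-0.02,0]}}

```text
t: 21.55
tcp_pos: [0.4701, -0.2082, 0.2298]
tool_rot: [0.996, -0.091, 0.001, 0.0]
force: [-1.3, 1.0, 8.1]
finger_gap: 0.161
gripper_force: 63.2
```

>>> {"fn": "step_arm", "kwargs": {"moves": [0,0,-0.001,-0.008,0,0,0,-0.001,-0.015,0,0,0,-0.001,-0.015,0]}}

```text
t: 21.92
tcp_pos: [0.4701, -0.2083, 0.2269]
tool_rot: [0.996, -0.091, 0.001, 0.0]
force: [-1.5, 0.3, 9.2]
finger_gap: 0.161
gripper_force: 63.4
```

>>> {"fn": "step_arm", "kwargs": {"moves": [0,0,0,-0.008,0,0,0,0,-0.015,0,0,0,0,-0.015,0]}}

```text
t: 22.3
tcp_pos: [0.4701, -0.2084, 0.2242]
tool_rot: [0.996, -0.091, 0.001, 0.0]
force: [-2.0, -0.2, 11.7]
finger_gap: 0.16
gripper_force: 63.7
```

>>> {"fn": "step_arm", "kwargs": {"moves": [0,0,0,0,0]}}

```text
t: 22.42
tcp_pos: [0.4701, -0.2084, 0.2242]
tool_rot: [0.996, -0.091, 0.001, 0.0]
force: [-2.8, 0.5, 12.2]
finger_gap: 0.163
gripper_force: 63.7
```

```bash
cat > m9.py <<'E'
from m6 import *
F=[]
for i in range(6):
    s=manip.snapshot('scene'); a=manip.sense(); F.append([*a['force'],a['tcp_pos'][2],*a['ft_torque']])
F=np.array(F); print('#',a['t'],F.mean(0).round(4),F[:,2].round(2))
P=cloud(s); z=P[...,2]; x,y=P[...,0],P[...,1]
X=loc(P[...,:2].reshape(-1,2)*1000).reshape(400,640,2)
m=(X[...,0]>-148)&(X[...,0]<-50)&(abs(X[...,1]+97)<22)&(z>.12)&(z<.235)&(s['color'].max(-1)<75)
for a,b in((-148,-125),(-82,-55)):
    k=m&(X[...,0]>a)&(X[...,0]<b); print('#',a,k.sum(),X[k].mean(0).round(1) if k.any() else 0,np.percentile(z[k],[5,50,90,97]).round(4) if k.any() else 0)
E
python3 m9.py|grep '#'
```

```text
# 22.725 [-2.3833  0.6466 12.0423  0.2242  0.6494  0.2065  0.0121] [11.68 11.72 12.01 13.01 10.96 12.87]
# -148 25 [-134.  -92.] [0.1648 0.1706 0.1747 0.1756]
# -82 36 [-72.  -93.3] [0.1663 0.1724 0.1756 0.1762]
```

The bar rolls in the pads as the lever turns, so the gripped force reading isn't clean. I'll let go and push from above with the fingers shut.

>>> {"fn": "step_arm", "kwargs": {"moves": [0,0,0,0.01,0,1,0,0,0.01,0,1,0,0,0.01,0,1,0,0,0.01,0,1,0,0,0.2,0,1,0,0,0.3,0,0,0,0,0.3,0,0,0,0,0.3,0,0,0,0,0.3,0,0,0,0,0.3,0,0,0,0,0.3,0]}}

```text
t: 24.1
tcp_pos: [0.4696, -0.2081, 0.282]
tool_rot: [0.996, -0.091, -0.0, -0.0]
force: [-1.1, -0.1, -0.8]
finger_gap: -0.001
gripper_force: 0.0
```

```bash
cat >> m9.py <<'E'
k=m; print('# all',k.sum(),X[k].mean(0).round(1),np.percentile(z[k],[5,50,90,97]).round(4)); print('# tcp',manip.sense()['tcp_pos'],manip.sense()['finger_gap'])
E
python3 m9.py|grep '#'
```

```text
# 24.4 [-0.0357  0.0863  0.0125  0.2824  0.0055 -0.0203 -0.0178] [-0.22  0.59  0.07 -0.22  0.02 -0.16]
# -148 32 [-133.2  -92.8] [0.1652 0.1722 0.1747 0.1754]
# -82 36 [-71.9 -92.9] [0.1663 0.1733 0.1759 0.1768]
# all 186 [-100.   -91.7] [0.1658 0.1735 0.2261 0.2313]
# tcp [ 0.46974673 -0.20819759  0.28250737] -0.0017222037390378889
```

>>> {"fn": "step_arm", "kwargs": {"moves": [0,0,0,-0.08,0,0,0,0,-0.15,0,0,0,0,-0.155,0,0,0,0,-0.155,0]}}

```text
t: 24.9
tcp_pos: [0.4698, -0.2083, 0.2515]
tool_rot: [0.996, -0.091, -0.0, -0.0]
force: [-0.4, 0.7, -0.2]
finger_gap: -0.001
gripper_force: 0.0
```

>>> {"fn": "step_arm", "kwargs": {"moves": [0,0,0,-0.005,0,0,0,0,-0.01,0,0,0,0,-0.01,0]}}

```text
t: 25.28
tcp_pos: [0.4698, -0.2082, 0.2497]
tool_rot: [0.996, -0.091, 0.0, 0.0]
force: [0.4, 0.1, 0.6]
finger_gap: -0.001
gripper_force: 0.0
```

>>> {"fn": "step_arm", "kwargs": {"moves": [0,0,0,-0.005,0,0,0,0,-0.01,0,0,0,0,-0.01,0]}}

```text
t: 25.65
tcp_pos: [0.4698, -0.2082, 0.2481]
tool_rot: [0.996, -0.091, 0.0, 0.0]
force: [-1.3, 0.9, 4.9]
finger_gap: 0.001
gripper_force: 2.3
```

>>> {"fn": "step_arm", "kwargs": {"moves": [0,0,0,-0.004,0,0,0,0,-0.007,0,0,0,0,-0.007,0]}}

```text
t: 26.02
tcp_pos: [0.4698, -0.2083, 0.247]
tool_rot: [0.996, -0.091, 0.0, 0.0]
force: [-2.5, 0.1, 6.7]
finger_gap: 0.002
gripper_force: 3.6
```

>>> {"fn": "step_arm", "kwargs": {"moves": [0,0,0,-0.004,0,0,0,0,-0.007,0,0,0,0,-0.007,0]}}

```text
t: 26.4
tcp_pos: [0.4698, -0.2084, 0.2456]
tool_rot: [0.996, -0.09, 0.0, 0.0]
force: [-2.1, -0.9, 8.0]
finger_gap: 0.003
gripper_force: 3.7
```

>>> {"fn": "step_arm", "kwargs": {"moves": [0,0,0,-0.004,0,0,0,0,-0.007,0,0,0,0,-0.007,0]}}

```text
t: 26.78
tcp_pos: [0.4698, -0.2085, 0.2442]
tool_rot: [0.996, -0.09, 0.0, 0.001]
force: [-1.6, 0.2, 7.6]
finger_gap: 0.001
gripper_force: 3.7
```

>>> {"fn": "step_arm", "kwargs": {"moves": [0,0,0,-0.005,0,0,0,0,-0.01,0,0,0,0,-0.01,0]}}

```text
t: 27.15
tcp_pos: [0.4698, -0.2086, 0.2422]
tool_rot: [0.996, -0.09, 0.0, 0.001]
force: [-2.1, -0.6, 7.3]
finger_gap: 0.002
gripper_force: 3.6
```

>>> {"fn": "step_arm", "kwargs": {"moves": [0,0,0,-0.005,0,0,0,0,-0.01,0,0,0,0,-0.01,0]}}

```text
t: 27.52
tcp_pos: [0.4698, -0.2086, 0.2402]
tool_rot: [0.996, -0.09, 0.0, 0.001]
force: [-2.3, -0.2, 7.0]
finger_gap: 0.002
gripper_force: 3.6
```

>>> {"fn": "step_arm", "kwargs": {"moves": [0,0,0,-0.005,0,0,0,0,-0.01,0,0,0,0,-0.01,0]}}

```text
t: 27.9
tcp_pos: [0.4697, -0.2086, 0.2383]
tool_rot: [0.996, -0.09, 0.0, 0.001]
force: [-2.2, -0.5, 8.2]
finger_gap: 0.001
gripper_force: 4.1
```

>>> {"fn": "step_arm", "kwargs": {"moves": [0,0,0,-0.005,0,0,0,0,-0.01,0,0,0,0,-0.01,0]}}

```text
t: 28.28
tcp_pos: [0.4698, -0.2086, 0.2365]
tool_rot: [0.996, -0.09, 0.0, 0.001]
force: [-1.4, -0.7, 9.1]
finger_gap: 0.001
gripper_force: 4.7
```

>>> {"fn": "step_arm", "kwargs": {"moves": [0,0,0,-0.005,0,0,0,0,-0.01,0,0,0,0,-0.01,0]}}

```text
t: 28.65
tcp_pos: [0.4698, -0.2086, 0.2347]
tool_rot: [0.996, -0.09, 0.0, 0.001]
force: [-2.5, 0.8, 10.4]
finger_gap: 0.0
gripper_force: 5.2
```

>>> {"fn": "step_arm", "kwargs": {"moves": [0,0,0,-0.005,0,0,0,0,-0.009,0,0,0,0,-0.009,0]}}

```text
t: 29.02
tcp_pos: [0.4698, -0.2085, 0.233]
tool_rot: [0.996, -0.09, 0.0, 0.001]
force: [-3.8, 0.5, 12.3]
finger_gap: 0.001
gripper_force: 5.8
```

>>> {"fn": "step_arm", "kwargs": {"moves": [0,0,0,-0.004,0,0,0,0,-0.007,0,0,0,0,-0.007,0]}}

```text
t: 29.4
tcp_pos: [0.4698, -0.2085, 0.2318]
tool_rot: [0.996, -0.09, 0.0, 0.001]
force: [-3.7, 0.8, 11.9]
finger_gap: 0.001
gripper_force: 6.4
```

>>> {"fn": "step_arm", "kwargs": {"moves": [0,0,0,0.05,0,0,0,0,0.2,0,0,0,0,0.5,0,0,-0.1,-0.1,0.7,0,0,-0.1,-0.1,0.7,0,0,-0.1,-0.1,0.7,0,0,-0.1,-0.1,0.7,0]}}

```text
t: 30.28
tcp_pos: [0.4494, -0.2274, 0.3685]
tool_rot: [0.996, -0.09, -0.001, -0.001]
force: [0.3, -0.2, -0.7]
finger_gap: 0.002
gripper_force: 0.0
```

```bash
python3 m9.py|grep '#'; python3 - <<'E' | tail -1
from h import *
s=snap('scene','fin'); cv2.imwrite('pics/fin2.png',cv2.resize(s['color'][100:350,150:440],None,fx=2.3,fy=2.3,interpolation=2)); print(manip.sense()['force'])
E
```

```text
# 30.575 [ 0.1061 -0.0426  0.1258  0.369  -0.0075  0.0093  0.0079] [ 0.16  0.62  0.67 -0.65 -0.21  0.17]
# -148 31 [-134.4  -92.1] [0.1493 0.155  0.1593 0.1605]
# -82 32 [-72.8 -92.1] [0.1501 0.1569 0.1599 0.1602]
# all 140 [-103.3  -92. ] [0.1493 0.1562 0.1597 0.1602]
# tcp [ 0.44979101 -0.22796445  0.36952163] 0.002101793815371982
[0.61450891 0.01404479 1.02195358]
```

View pics/fin2.png

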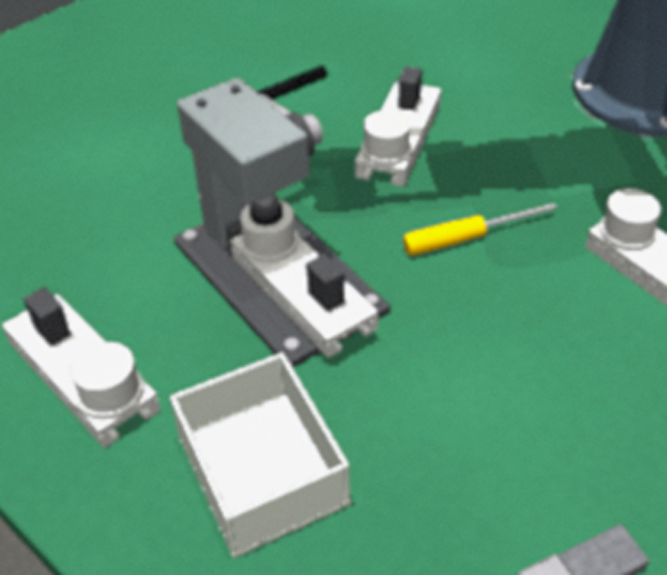

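The foot bears on the housing at (267,220), the carrier is home, the bystanders have not moved, and the robot is clear.

```bash
python3 -c "
from station import manip
print(manip.sign_off())"
```

```text
the job is handed in; nothing more can be done
None
```

Job handed in: I raised the lever to its stop, slid the leftmost carrier home against the end stop and released it, then lowered the lever until the foot bears on the housing with about 10 N by feel, with the robot clear of everything.

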